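# Feed one blind spacer and hold it hole-up over the tray

## Robot

A 6-joint arm with a two-finger parallel gripper is mounted at the origin on a cart in front of the work surface, level with it; the furniture and walls round the work are solid. World frame = base frame: x ahead of the robot, y to its left, z up, the work surface at z = 0. Lengths are in m, angles in degrees, forces in N, time in s.
With the tool pointing down it reaches from about 0.4 to 0.825 m from the base axis. Payload 7 kg.
Tool frame: the origin (TCP) lies between the finger pads; the fingertips stand 22 mm ahead of it and the grasp point (between the pads) lies 3 mm ahead of it; z points along the fingers, y is the line along which they close (so a half turn about z gives the same grasp; the last joint's range is limited). The gripper opens to 88 mm and grips with 3 to 60 N. Pads are 19 mm wide; open, the fingers measure 130 mm over their backs; the gripper's body (78 mm by 193 mm) begins 47 mm behind the grasp point.
Start: joints at [-47.149, 20.546, 0.682, 0, -70.136, -16.507], TCP at [0.3, -0.605, 0.249] pointing down, gripper open.
Joint ranges: [-176.03, 176.03], [-82.01, 121.73], [-58.28, 71.71], [-173.87, 95.51], [-174.79, -0.11], [-173.66, 173.66]. Speed limits (degrees/s): [136.94, 136.94, 172.46, 180, 180, 180].

## Interface

Orientations are given as [roll, pitch, yaw] about the fixed x, y, z axes, in that order (R = Rz(yaw) Ry(pitch) Rx(roll)).
In Python, from plant import ctrl gives the robot as it stands.
- The arm moves only by the tool apply_moves, never from a script. Its argument "targets" is a list of rows, each an object with "travel": the shift along the tool's x, y, z in mm, a list of three; "roll": the turn about the tool's z in degrees; "jaw": the finger opening in mm, from 0 to 87.6. In form: [{"travel": [tx, ty, tz], "roll": roll, "jaw": jaw}, ...]. A call has 1 to 10 rows; each row shifts and turns the commanded pose from where the row before left it, along the tool's axes as they then stand; what a row does not reach is not made up. A row lasts 1/10 s, in which the tool goes at most 50 mm and 8.59 degrees, less where a joint would pass 70% of its speed; a pose out of reach is approached as far as the arm can. A call with a gripper value outside its range is refused whole. The fingers move at their own pace and stop on an object; the grip force is fixed at half the most. Time passes only in rows, so rows that do not move let the fingers close. It gives the time, the measured TCP pose, the force, the opening and the grip force at its end, in the units of the state.
- ctrl.get_obs(): the state, without advancing time (a new reading comes with each control period).
- ctrl.snapshot(name): name is "scene" or "side" or "wrist"; returns the picture (480x640x3 uint8, red, green, blue); there is no depth.
- ctrl.calibration(name): a dict with "K" (3x3 intrinsics, pixels), "extrinsics" (4x4, takes a point from camera to world coordinates); the wrist camera has in their place "hand_eye" (4x4, takes a point from camera to tool coordinates, whose origin is the TCP and whose axes are the flange's). Camera axes: x right, y down, z forward; pixel columns grow to the right and rows downward; lengths in m; the calibration is good to about 2 mm. A picture is of the moment at which its call begins: read the wrist's pose just before it. calibration takes no time and is no camera call.
- ctrl.close_job(): hands the job in; it is judged then, once.
The state is a dict: "clock": time; "joint_pos": joint angles; "qvel": joint speeds; "tau": joint torques, N m; "tool_pos": TCP position; "orientation": TCP orientation; "force": force on the tool from outside, world axes, zero at the start; "moment": the same for the moment, N m; "opening": finger opening in m; "gripper_force": force on a finger pad.
Only numpy, scipy, OpenCV 4.12 (cv2) and the standard library are available. Lean on these libraries where they do the work, as an engineer would, in place of code of your own. Each camera call takes 0.05 s, during which the arm holds its last target. There are 200 camera calls.

## Task

Press the side paddle of the spacer feeder right down to its stop so that the front aluminium spacer rolls out into the trough, and let the paddle come back up so that the others stay in the magazine. Spacers come out either way round, so find the end with the blind hole (by feel or by eye), take the spacer from the trough and turn it until the hole points straight up. Finish while holding it so, still and about a hand's breadth above the worktop, over the long black accessory tray and clear of everything else, ready for a magnet to be dropped into the hole; leave the tray, what is in it and the other things where they are.

Things in the scene. Friction and masses are not known exactly. Their poses are not given: they have to be found in the camera images.
- feeder: bent-steel gravity feeder, 275 mm long, 86 mm wide, about 95 mm high. Origin at worktop height under the resting place of a fed spacer; x runs up the chute (8 degrees) to the magazine at the far end, z up. Spacers lie across two rails (open slot 52 mm wide between them). They wait at about x = 92, 132 and 172 mm; the next moves up to 92 mm when the paddle comes back
- trough (a point): where the centre of a fed spacer comes to rest, 50 mm above the worktop, the spacer's axis along the feeder's y. It lies against two turned-up rail ends (16 mm high, beyond 26 mm either side of the middle). Within 55 mm of here along the feeder nothing is higher than 50 mm but the paddle and the spacer, and between the rails it is open down to the base plate, 5 mm above the worktop
- paddle (a joint): angle of the feeder's paddle, rad: 0 up (spring return), 0.42 down on its hard stop. Its rocker carries a gate that sinks below the rails from about 0.36 on and lets the first spacer roll (about 0.5 s), and a bar that rises to hold back the next. Pushed at the pad it takes 3 N to start and 7 N at the stop
- paddle_pad (a point): centre of the top of the paddle's ribbed rubber pad (36 x 40 mm, on the feeder's +y side, 44 mm above the worktop when up). It sinks 26 mm straight down on the way to the stop.
- spacer_1_center (a point): turned aluminium blind spacer, a cylinder 40 mm in diameter and 64 mm long, 0.1 to 0.25 kg, lying on its side. The point is its centre. Its y axis runs along the cylinder towards the end with the blind hole (24 mm wide, 34 mm deep); the other end is plain and solid. Waits first or second behind the gate, hole to either side
- spacer_2_center (a point): turned aluminium blind spacer, a cylinder 40 mm in diameter and 64 mm long, 0.1 to 0.25 kg, lying on its side. The point is its centre. Its y axis runs along the cylinder towards the end with the blind hole (24 mm wide, 34 mm deep); the other end is plain and solid. Waits first or second behind the gate, facing the other way from spacer 1
- spacer_3_center (a point): turned aluminium blind spacer, a cylinder 40 mm in diameter and 64 mm long, 0.1 to 0.25 kg, lying on its side. The point is its centre. Its y axis runs along the cylinder towards the end with the blind hole (24 mm wide, 34 mm deep); the other end is plain and solid. Waits third and stays there
- spacer_1: the same spacer as spacer_1_center, its origin at the centre
- spacer_2: the same spacer as spacer_2_center, its origin at the centre
- tray: shallow open black tray, 254 mm long (its x axis) by 88 mm wide and 27 mm high, origin under its middle at worktop height; a few optics stand in it, the tallest reaching 47 mm above the worktop.
- eyepiece: black spare eyepiece, 33 mm wide, 45 mm high, standing in the tray; leave it there
- objective: white spare objective, 24 mm wide, 36 mm high, standing in the tray; leave it there
- adapter_ring: black ring, 39 mm wide, 14 mm high, lying in the tray; leave it there
- dropper_bottle: brown dropper bottle with a black cap, 33 mm wide, 84 mm high, standing behind the tray; a bystander
- vial_a: small clear vial with a black cap, 22 mm wide, 52 mm high, standing to the left of the feeder; a bystander
- vial_b: small clear vial with a white cap, 22 mm wide, 48 mm high, standing to the left of the feeder; a bystander

How it is judged (in metres and radians):
On the way, in this order (a step that is already met when the one before it is completed fails the run):
1. the paddle is pressed down to its stop (over 0.37 rad) (value of joint paddle above 0.37 rad), for 0.1 s.
2. the paddle is up again and one spacer, 1 or 2, rests in the trough, the others still in the magazine (value of joint paddle below 0.08 rad and ((x of spacer_1_center in the frame of feeder between -0.02 and 0.02 m and y of spacer_1_center in the frame of feeder between -0.02 and 0.02 m and height (world z) of spacer_1_center below 0.07 m and linear speed of spacer_1 below 0.03 m/s and x of spacer_2_center in the frame of feeder between 0.06 and 0.21 m and y of spacer_2_center in the frame of feeder between -0.02 and 0.02 m and x of spacer_3_center in the frame of feeder between 0.06 and 0.21 m and y of spacer_3_center in the frame of feeder between -0.02 and 0.02 m) or (x of spacer_2_center in the frame of feeder between -0.02 and 0.02 m and y of spacer_2_center in the frame of feeder between -0.02 and 0.02 m and height (world z) of spacer_2_center below 0.07 m and linear speed of spacer_2 below 0.03 m/s and x of spacer_1_center in the frame of feeder between 0.06 and 0.21 m and y of spacer_1_center in the frame of feeder between -0.02 and 0.02 m and x of spacer_3_center in the frame of feeder between 0.06 and 0.21 m and y of spacer_3_center in the frame of feeder between -0.02 and 0.02 m))), for 0.2 s.
At the end, for the whole second after the job is handed in: One fed spacer is held in the fingers, hole up within 0.30 rad, still, its centre over the tray and 75 to 300 mm above the worktop, touching neither tray, optics nor feeder; the paddle is up and the other two spacers are still in the magazine (value of joint paddle below 0.08 rad and ((contact force between the fingers and spacer_1 above 1 N and angle between spacer_1_center's own y axis and vertical below 0.3 rad and height (world z) of spacer_1_center between 0.075 and 0.3 m and x of spacer_1_center in the frame of tray between -0.125 and 0.125 m and y of spacer_1_center in the frame of tray between -0.042 and 0.042 m and linear speed of spacer_1 below 0.03 m/s and angular speed of spacer_1 below 0.3 rad/s and contact force between spacer_1 and tray below 0.3 N and contact force between spacer_1 and feeder below 0.3 N and contact force between spacer_1 and eyepiece below 0.3 N and contact force between spacer_1 and objective below 0.3 N and contact force between spacer_1 and adapter_ring below 0.3 N and x of spacer_2_center in the frame of feeder between 0.06 and 0.21 m and y of spacer_2_center in the frame of feeder between -0.02 and 0.02 m and x of spacer_3_center in the frame of feeder between 0.06 and 0.21 m and y of spacer_3_center in the frame of feeder between -0.02 and 0.02 m) or (contact force between the fingers and spacer_2 above 1 N and angle between spacer_2_center's own y axis and vertical below 0.3 rad and height (world z) of spacer_2_center between 0.075 and 0.3 m and x of spacer_2_center in the frame of tray between -0.125 and 0.125 m and y of spacer_2_center in the frame of tray between -0.042 and 0.042 m and linear speed of spacer_2 below 0.03 m/s and angular speed of spacer_2 below 0.3 rad/s and contact force between spacer_2 and tray below 0.3 N and contact force between spacer_2 and feeder below 0.3 N and contact force between spacer_2 and eyepiece below 0.3 N and contact force between spacer_2 and objective below 0.3 N and contact force between spacer_2 and adapter_ring below 0.3 N and x of spacer_1_center in the frame of feeder between 0.06 and 0.21 m and y of spacer_1_center in the frame of feeder between -0.02 and 0.02 m and x of spacer_3_center in the frame of feeder between 0.06 and 0.21 m and y of spacer_3_center in the frame of feeder between -0.02 and 0.02 m))); the arm keeps its last pose, push and grip.
It fails at once if the tray is moved more than 25 mm (distance of tray from where it was at the start of the episode above 0.025 m).
It fails at once if a part in the tray, the dropper bottle or a vial is moved more than 40 mm (distance of any of eyepiece, objective, adapter_ring, dropper_bottle, vial_a, vial_b from where it was at the start of the episode above 0.04 m).
It fails at once if the dropper bottle, a vial or an optic in the tray is knocked over (angle between any of eyepiece, objective, dropper_bottle, vial_a, vial_b's own z axis and vertical above 0.6 rad).
It also fails if it takes over 42 s, if anything falls off the work surface, if the arm or the gripper's body presses on something with over 40 N, if the wrist force passes 120 N, or if a joint passes its speed limit or range.

## Working session

There is one attempt and no reset: what is moved stays moved. The work goes in short steps, Python scripts to look and compute and a tool call to move; the robot and the scene stay as the last step left them, time stands still between calls to the robot, and variables do not carry over. Pictures are saved under pics/ and viewed, at most 10 in all, crops included, and the job is handed in when it is done.

Besides the shell and the picture viewer there is one more tool, called by a JSON object that holds its "api" and its "payload", one argument or row to a line. apply_moves: Moves the arm, as the interface text tells. Its arguments: {"type":"object","properties":{"targets":{"type":"array","items":{"type":"object","properties":{"travel":{"type":"array","items":{"type":"number"}},"roll":{"type":"number"},"jaw":{"type":"number"}}}}},"required":["targets"]}

```bash
mkdir -p pics && python3 - <<'E'
from plant import ctrl
import cv2, numpy as np
np.set_printoptions(precision=4,suppress=True)
for n in ("scene","side","wrist"):
    o=ctrl.get_obs(); im=ctrl.snapshot(n); cv2.imwrite(f"pics/{n}0.png",im[:,:,::-1]); print(n,ctrl.calibration(n))
print(o)
E
```

```text
scene {'K': array([[559.2253,   0.    , 325.4336],
       [  0.    , 559.2253, 237.5026],
       [  0.    ,   0.    ,   1.    ]]), 'extrinsics': array([[-0.7272, -0.5049,  0.465 ,  0.133 ],
       [-0.6861,  0.5528, -0.4729,  0.5452],
       [-0.0183, -0.663 , -0.7484,  0.8258],
       [ 0.    ,  0.    ,  0.    ,  1.    ]])}
side {'K': array([[548.7346,   0.    , 321.2732],
       [  0.    , 548.7346, 224.1823],
       [  0.    ,   0.    ,   1.    ]]), 'extrinsics': array([[-0.2095, -0.8406,  0.4995,  0.0539],
       [-0.9778,  0.1844, -0.0997,  0.1812],
       [-0.0083, -0.5093, -0.8606,  1.0371],
       [ 0.    ,  0.    ,  0.    ,  1.    ]])}
wrist {'K': array([[337.1314,   0.    , 323.958 ],
       [  0.    , 337.1314, 239.661 ],
       [  0.    ,   0.    ,   1.    ]]), 'hand_eye': array([[ 0.0006, -0.9677, -0.2521,  0.068 ],
       [ 1.    ,  0.0005,  0.0003, -0.0002],
       [-0.0002, -0.2521,  0.9677, -0.1362],
       [ 0.    ,  0.    ,  0.    ,  1.    ]])}
{'clock': 0.1, 'joint_pos': array([-47.1501,  20.5864,   0.6398,  -0.0153, -70.1368, -16.5068]), 'qvel': array([ 0.0217, -0.0463,  0.0501,  0.0026, -0.0507,  0.0107]), 'tau': array([ -0.0019, -58.4166,  29.3753,   7.0154,   0.0102,  -0.0001]), 'tool_pos': array([ 0.2993, -0.6046,  0.2477]), 'orientation': array([ 179.9159,   -0.01  , -153.6621]), 'force': array([ 0.3299,  0.0815, -0.6124]), 'moment': array([ 0.009 , -0.0186, -0.0176]), 'gripper_force': 0.0, 'opening': 0.08754121449260065}
```

View pics/scene0.png

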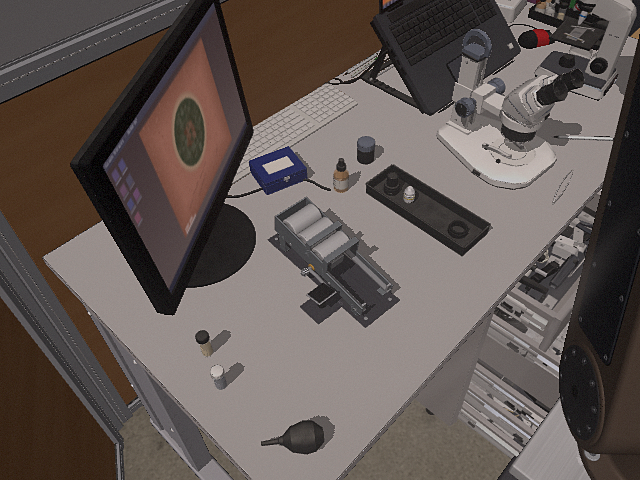

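View pics/side0.png

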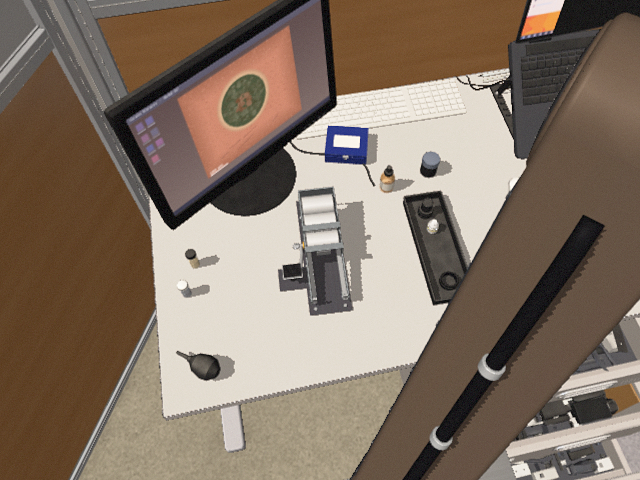

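The scene shows the feeder (magazine near (318,225), pad near (323,293)) and the tray around (427,207). The side view shows the pad at (291,271), and the tray runs from (425,195) to (450,300). I'll enlarge both.

```bash
python3 - <<'E'
import cv2,numpy as np
a=cv2.imread("pics/scene0.png")[185:335,260:400]; b=cv2.imread("pics/side0.png")[175:325,270:370]
f=lambda i:cv2.resize(i,None,fx=4,fy=4,interpolation=cv2.INTER_CUBIC)
a=cv2.resize(a,None,fx=3.2,fy=3.2*1.0,interpolation=cv2.INTER_CUBIC)
b=cv2.resize(b,None,fx=3.2,fy=3.2,interpolation=cv2.INTER_CUBIC)
cv2.imwrite("pics/crop1.png",np.hstack([a,b]))
E
```

```text
(no output)
```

View pics/crop1.png

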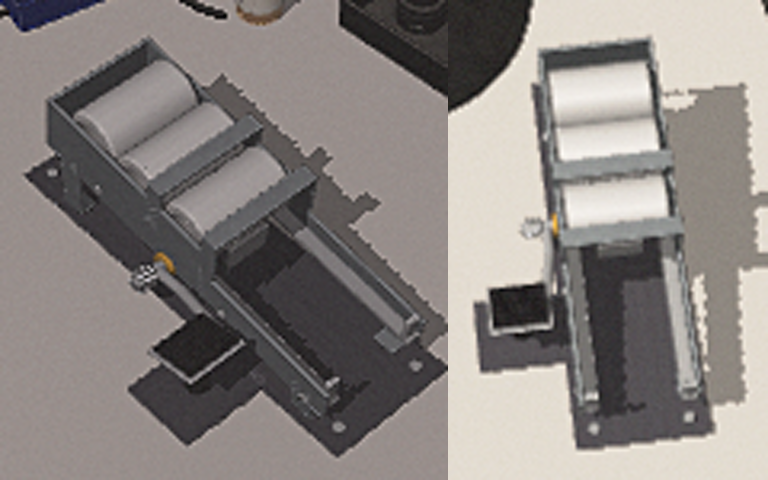

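```bash
cat > h.py <<'E'
import numpy as np
from plant import ctrl
np.set_printoptions(precision=4,suppress=True)
def ray(n,p,T=None):
    c=ctrl.calibration(n); E=c["extrinsics"] if T is None else T
    return E[:3,3],E[:3,:3]@np.linalg.solve(c["K"],[p[0],p[1],1])
def tri(a,b):
    o1,d1=ray("scene",a);o2,d2=ray("side",b)
    s=np.linalg.lstsq(np.c_[d1,-d2],o2-o1,rcond=None)[0]
    return (o1+s[0]*d1+o2+s[1]*d2)/2
def plane(n,p,z,T=None):
    o,d=ray(n,p,T); return o+(z-o[2])/d[2]*d
E
python3 - <<'E'
from h import *
S=lambda x,y:(260+x/3.2,185+y/3.2)
D=lambda x,y:(270+(x-448)/3.2,175+y/3.2)
P={'pad':(S(198,347),D(520,307)),'endL':(S(330,385),D(592,397)),'endR':(S(415,325),D(690,388)),'barL':(S(210,240),D(565,236)),'barR':(S(310,178),D(680,230)),
'backL':(S(50,100),D(538,52)),'backR':(S(148,42),D(653,42)),'baseL':(S(338,455),D(578,448)),'baseR':(S(447,367),D(716,434)),'bar2R':(S(258,125),D(672,160)),
'trayTL':((366,183),(404,194)),'trayTR':((387,164),(440,191)),'vialA':((202,336),(191,254)),'vialB':((217,370),(183,285)),'bottle':((340,162),(389,172)),'eyep':((391,174),(427,201)),'ring':((457,228),(449,281))}
for k,v in P.items(): print(k,tri(*v))
for p in((366,185),(387,164),(490,213),(460,245)):print(plane("scene",p,.027))
E
```

```text
pad [0.5392 0.145  0.0372]
endL [0.4724 0.1128 0.032 ]
endR [0.4635 0.0529 0.035 ]
barL [0.5614 0.1104 0.0785]
barR [0.5514 0.0399 0.0771]
backL [0.6951 0.1016 0.0861]
backR [0.6915 0.0254 0.0793]
baseL [ 0.4541  0.1261 -0.0015]
baseR [ 0.4471  0.0389 -0.005 ]
bar2R [0.5963 0.0344 0.0844]
trayTL [ 0.6769 -0.1316  0.0225]
trayTR [ 0.6828 -0.2173  0.01  ]
vialA [0.6201 0.3413 0.0424]
vialB [0.5551 0.3634 0.0409]
bottle [ 0.7174 -0.1018  0.0699]
eyep [ 0.639  -0.1685  0.0435]
ring [ 0.4656 -0.1662  0.0058]
[ 0.6671 -0.1225  0.027 ]
[ 0.6766 -0.2028  0.027 ]
[ 0.4341 -0.2253  0.027 ]
[ 0.4301 -0.1162  0.027 ]
```

View pics/wrist0.png

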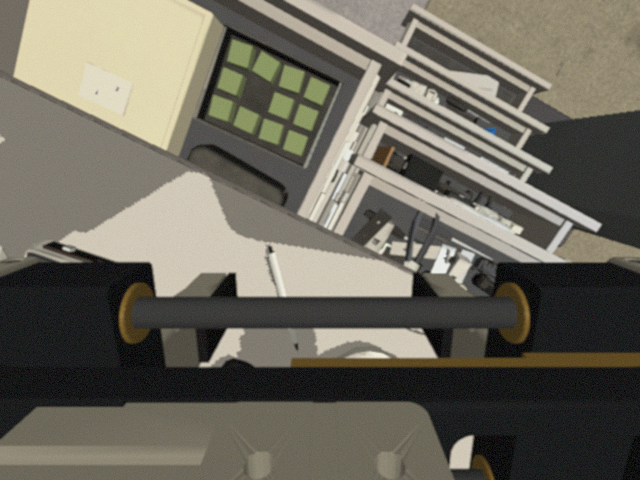

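The wrist view shows only the drawers and a pen. From triangulation the feeder yaw is about -6°, the trough is near (0.49, 0.081) and the pad near (0.539, 0.145). I'll check where the microscope is, then plan the approach.

```bash
python3 - <<'E'
from h import *
for p in((440,130),(520,188),(557,155)):print(plane("scene",p,.0))
print('head',plane("scene",(570,80),.25),plane("scene",(505,110),.2))
y=np.deg2rad(-51);X=np.array([np.cos(y),np.sin(y)]);Y=np.array([np.sin(y),-np.cos(y)])
t=np.deg2rad(-6);R=np.array([[np.cos(t),-np.sin(t)],[np.sin(t),np.cos(t)]])
press=np.array([.539,.145])+R@[-.011,.008];print('press',press)
p=np.array([.2993,-.6046])
for q in(np.array([.40,-.15]),press):
    d=(q-p)*1000;print(d@X,d@Y,np.hypot(*d)/50);p=q
E
```

```text
[ 0.6791 -0.4063  0.    ]
[ 0.4376 -0.3571  0.    ]
[ 0.4321 -0.507   0.    ]
head [ 0.4253 -0.3935  0.25  ] [ 0.4927 -0.3049  0.2   ]
press [0.5289 0.1541]
-289.91799069962036 -364.3476480899731 9.312392818175145
-155.2175531164234 -291.55148365866137 6.605899073374234
```

{"api": "apply_moves", "payload": {
  "targets": [
    {"travel": [0,0,0],"roll": -8.5,"jaw": 0},
    {"travel": [0,0,0],"roll": -8.5,"jaw": 0},
    {"travel": [0,0,0],"roll": -8.5,"jaw": 0},
    {"travel": [0,0,0],"roll": -8.5,"jaw": 0},
    {"travel": [0,0,0],"roll": -8.5,"jaw": 0},
    {"travel": [0,0,0],"roll": -8.5,"jaw": 0},
    {"travel": [0,0,0],"roll": -8.5,"jaw": 0},
    {"travel": [0,0,0],"roll": -8.5,"jaw": 0},
    {"travel": [0,0,0],"roll": -8.5,"jaw": 0},
    {"travel": [0,0,0],"roll": -8.5,"jaw": 0}
  ]
}}

```text
clock: 1.15
tool_pos: [0.2994, -0.6047, 0.2481]
orientation: [180.0, 0.0, -68.3]
force: [-0.8, -0.9, 0.3]
opening: 0.0135
gripper_force: 0.0
```

```bash
python3 - <<'E'
from h import *
y=np.deg2rad(-51.3);X=np.array([np.cos(y),np.sin(y)]);Y=np.array([np.sin(y),-np.cos(y)])
p=np.array([.2993,-.6046])
for q in([.2,-.4],[.36,-.2],[.41,-.08],[.5289,.1541]):
    q=np.array(q);d=(q-p)*1000;n=np.ceil(np.hypot(*d)/48);print(n,d@X/n,d@Y/n);p=q
E
```

```text
5.0 -44.35253142311156 -10.085581607517835
6.0 -9.341209408992185 -41.652899406878966
3.0 -20.796505354604772 -38.01687970906704
6.0 -18.05956775326459 -39.860413546786006
```

{"api": "apply_moves", "payload": {
  "targets": [
    {"travel": [0,0,0],"roll": -8.5,"jaw": 0},
    {"travel": [0,0,0],"roll": -8.5,"jaw": 0}
  ]
}}

```text
clock: 1.35
tool_pos: [0.2994, -0.6047, 0.2482]
orientation: [-180.0, 0.0, -51.3]
force: [0.0, -0.7, -0.1]
opening: 0.0014
gripper_force: 0.0
```

{"api": "apply_moves", "payload": {
  "targets": [
    {"travel": [-44,-10,0],"roll": 0,"jaw": 0},
    {"travel": [-44,-10,0],"roll": 0,"jaw": 0},
    {"travel": [-44,-10,0],"roll": 0,"jaw": 0},
    {"travel": [-44,-10,0],"roll": 0,"jaw": 0},
    {"travel": [-44,-10,0],"roll": 0,"jaw": 0},
    {"travel": [-9,-42,0],"roll": 0,"jaw": 0},
    {"travel": [-9,-42,0],"roll": 0,"jaw": 0},
    {"travel": [-9,-42,0],"roll": 0,"jaw": 0},
    {"travel": [-9,-42,0],"roll": 0,"jaw": 0},
    {"travel": [-9,-42,0],"roll": 0,"jaw": 0}
  ]
}}

```text
clock: 2.35
tool_pos: [0.3396, -0.2342, 0.2488]
orientation: [-180.0, -0.0, -51.7]
force: [0.5, -0.3, 1.0]
opening: 0.0007
gripper_force: 0.0
```

{"api": "apply_moves", "payload": {
  "targets": [
    {"travel": [-9,-42,0],"roll": 0,"jaw": 0},
    {"travel": [-21,-38,0],"roll": 0,"jaw": 0},
    {"travel": [-21,-38,0],"roll": 0,"jaw": 0},
    {"travel": [-21,-38,0],"roll": 0,"jaw": 0},
    {"travel": [-18,-40,0],"roll": 0,"jaw": 0},
    {"travel": [-18,-40,0],"roll": 0,"jaw": 0},
    {"travel": [-18,-40,0],"roll": 0,"jaw": 0},
    {"travel": [-18,-40,0],"roll": 0,"jaw": 0}
  ]
}}

```text
clock: 3.15
tool_pos: [0.4979, 0.0751, 0.2486]
orientation: [-180.0, 0.0, -51.6]
force: [1.0, -0.1, 0.9]
opening: 0.0005
gripper_force: 0.0
```

```bash
cat >> h.py <<'E'
from scipy.spatial.transform import Rotation as Ro
def wrist(name):
    import cv2
    o=ctrl.get_obs(); im=ctrl.snapshot("wrist")[:,:,::-1]
    T=np.eye(4);T[:3,:3]=Ro.from_euler("xyz",o["orientation"],degrees=True).as_matrix();T[:3,3]=o["tool_pos"]
    T=T@ctrl.calibration("wrist")["hand_eye"]; np.save("pics/"+name,T)
    cv2.imwrite("pics/"+name+".png",im); return im,T
E
python3 -c "
from h import *
wrist('w1');print(ctrl.get_obs()['tool_pos'])"
```

```text
[0.5012 0.0793 0.2483]
```

View pics/w1.png

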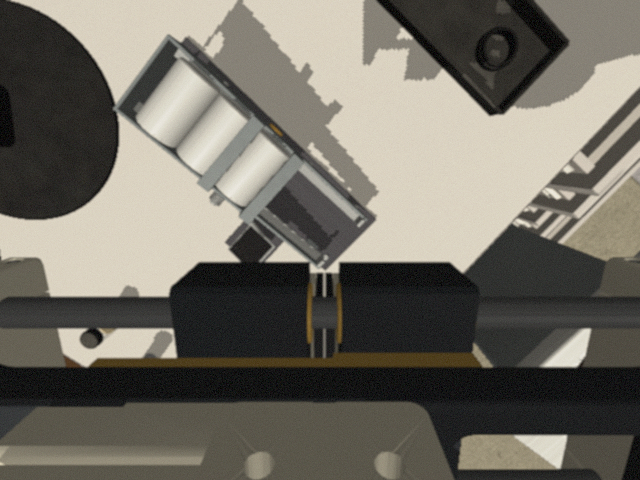

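The wrist view shows the pad at (252,243), rail ends at (323,262) and (365,213), and magazine back corners at (120,107) and (175,40). The tray end with the ring is at the upper right.

```bash
python3 - <<'E'
from h import *
T=np.load("pics/w1.npy");w=lambda p,z:plane("wrist",p,z,T)[:2]
print('pad',w((252,243),.044));print('ends',w((323,262),.046),w((365,213),.046))
print('base',w((322,268),.005),w((375,218),.005)); print('back',w((120,107),.095),w((175,40),.095))
print('bar',w((243,217),.085),w((303,157),.085))
print('ring',w((497,49),.02),'traycorners',w((496,112),.027),w((567,42),.027))
E
```

```text
pad [0.5412 0.141 ]
ends [0.4704 0.1107] [0.4694 0.043 ]
base [0.4583 0.1281] [0.4482 0.0429]
back [0.6901 0.0965] [0.6811 0.0277]
bar [0.5614 0.1118] [0.551  0.0364]
ring [ 0.4677 -0.159 ] traycorners [ 0.4289 -0.115 ] [ 0.4212 -0.2011]
```

{"api": "apply_moves", "payload": {
  "targets": [
    {"travel": [-20,-34,0],"roll": 0,"jaw": 0},
    {"travel": [-20,-34,0],"roll": 0,"jaw": 0},
    {"travel": [0,0,45],"roll": 0,"jaw": 0},
    {"travel": [0,0,45],"roll": 0,"jaw": 0},
    {"travel": [0,0,45],"roll": 0,"jaw": 0},
    {"travel": [0,0,30],"roll": 0,"jaw": 0},
    {"travel": [0,0,8],"roll": 0,"jaw": 0},
    {"travel": [0,0,0],"roll": 0,"jaw": 0}
  ]
}}

```text
clock: 4.0
tool_pos: [0.5257, 0.1464, 0.0748]
orientation: [179.9, -0.0, -51.7]
force: [0.2, 0.1, 0.2]
opening: 0.0007
gripper_force: 0.0
```

{"api": "apply_moves", "payload": {
  "targets": [
    {"travel": [-2,-7,5],"roll": 0,"jaw": 0},
    {"travel": [0,0,8],"roll": 0,"jaw": 0},
    {"travel": [0,0,8],"roll": 0,"jaw": 0},
    {"travel": [0,0,8],"roll": 0,"jaw": 0},
    {"travel": [0,0,5],"roll": 0,"jaw": 0},
    {"travel": [0,0,0],"roll": 0,"jaw": 0}
  ]
}}

```text
clock: 4.6
tool_pos: [0.5326, 0.1539, 0.0425]
orientation: [-179.7, -0.1, -51.6]
force: [1.3, 1.9, 10.3]
opening: 0.0004
gripper_force: 4.8
```

{"api": "apply_moves", "payload": {
  "targets": [
    {"travel": [0,0,2],"roll": 0,"jaw": 0},
    {"travel": [0,0,1],"roll": 0,"jaw": 0},
    {"travel": [0,0,0],"roll": 0,"jaw": 0},
    {"travel": [0,0,0],"roll": 0,"jaw": 0}
  ]
}}

```text
clock: 5.0
tool_pos: [0.5329, 0.1539, 0.0407]
orientation: [-179.7, -0.1, -51.6]
force: [0.6, 1.6, 14.5]
opening: 0.0004
gripper_force: 6.9
```

{"api": "apply_moves", "payload": {
  "targets": [
    {"travel": [0,0,1],"roll": 0,"jaw": 0},
    {"travel": [0,0,1],"roll": 0,"jaw": 0},
    {"travel": [0,0,0],"roll": 0,"jaw": 0},
    {"travel": [0,0,0],"roll": 0,"jaw": 0}
  ]
}}

```text
clock: 5.4
tool_pos: [0.5331, 0.154, 0.0399]
orientation: [-179.6, -0.1, -51.5]
force: [-3.3, -1.3, 27.4]
opening: 0.0004
gripper_force: 13.7
```

```bash
python3 - <<'E'
from h import *
import cv2
a=ctrl.snapshot("scene")[175:335,250:410,::-1];b=ctrl.snapshot("side")[175:335,270:370,::-1]
f=lambda i:cv2.resize(i,None,fx=3,fy=3,interpolation=cv2.INTER_CUBIC)
cv2.imwrite("pics/c2.png",np.hstack([f(a),f(b)]))
E
```

```text
(no output)
```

View pics/c2.png

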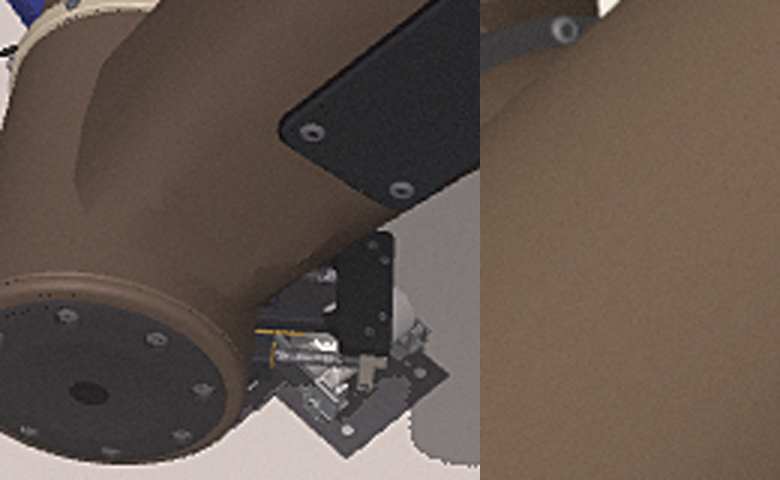

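At right the spacer lies in the trough, around (405,312) in the crop. The pressed paddle reached its stop (27 N). I'll raise, turn to the grasp yaw and look.

{"api": "apply_moves", "payload": {
  "targets": [
    {"travel": [0,0,-10],"roll": 0,"jaw": 0},
    {"travel": [0,0,-20],"roll": 0,"jaw": 0},
    {"travel": [0,0,-30],"roll": 0,"jaw": 0},
    {"travel": [0,0,-50],"roll": 0,"jaw": 0},
    {"travel": [0,0,-50],"roll": 7.5,"jaw": 0},
    {"travel": [0,0,0],"roll": 7.5,"jaw": 60},
    {"travel": [0,0,0],"roll": 7.5,"jaw": 60},
    {"travel": [0,0,0],"roll": 7.5,"jaw": 60},
    {"travel": [0,0,0],"roll": 7.5,"jaw": 60},
    {"travel": [0,0,0],"roll": 7.5,"jaw": 60}
  ]
}}

```text
clock: 6.5
tool_pos: [0.5298, 0.1523, 0.196]
orientation: [180.0, -0.0, -97.0]
force: [-0.3, 0.2, -0.7]
opening: 0.0353
gripper_force: 0.0
```

{"api": "apply_moves", "payload": {
  "targets": [
    {"travel": [40,9,0],"roll": 0,"jaw": 60},
    {"travel": [40,9,0],"roll": 0,"jaw": 60},
    {"travel": [38,9,0],"roll": 0,"jaw": 60},
    {"travel": [0,0,0],"roll": 0,"jaw": 60}
  ]
}}

```text
clock: 6.9
tool_pos: [0.4872, 0.0353, 0.196]
orientation: [179.9, -0.0, -96.8]
force: [-0.3, -0.6, 0.3]
opening: 0.0594
gripper_force: 0.0
```

```bash
python3 - <<'E'
from h import *
wrist('w2');o=ctrl.get_obs();print(o['tool_pos'],o['orientation'],o['force'])
E
```

```text
[0.4885 0.0367 0.1963] [179.9667  -0.0084 -96.8017] [-0.2735  0.196  -0.0699]
```

View pics/w2.png

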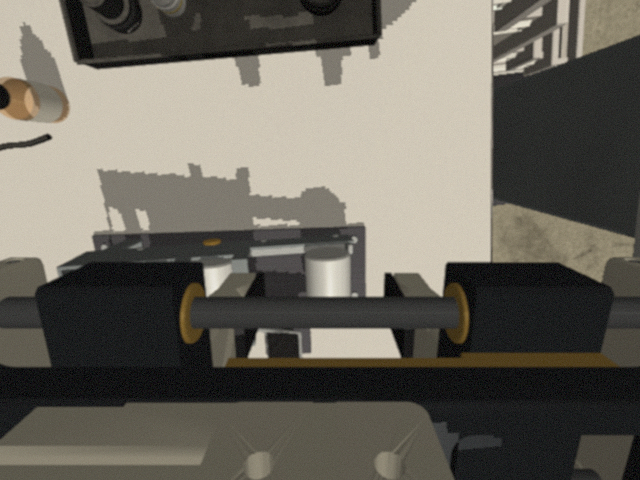

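The fed spacer spans columns 306–350 with its -y end face near row 253. I'll enlarge that end.

```bash
python3 - <<'E'
import cv2
i=cv2.imread("pics/w2.png")[225:310,190:380]
cv2.imwrite("pics/w2c.png",cv2.resize(i,None,fx=4,fy=4,interpolation=cv2.INTER_CUBIC))
E
```

```text
(no output)
```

View pics/w2c.png

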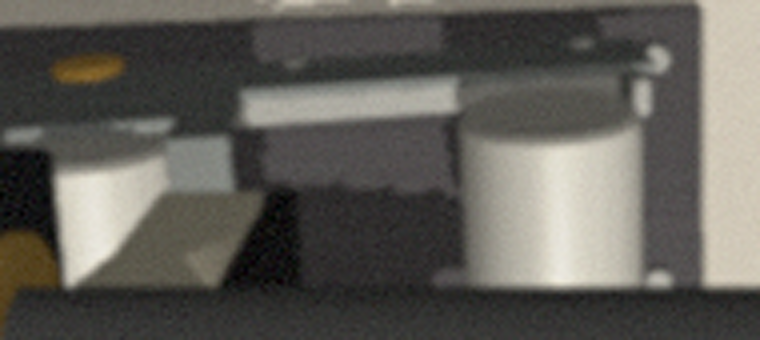

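```bash
python3 - <<'E'
import cv2,numpy as np
g=cv2.imread("pics/w2.png").mean(2)
print(g[244:262,304:352:3].astype(int))
from h import *
T=np.load("pics/w2.npy")
for p,z in(((306,262),.05),((350,262),.05),((355,240),.046),((328,258),.07)):print(plane("wrist",p,z,T))
E
```

```text
[[ 98  76  82  82  77  80  82  87  87  87  91  91  94  92  53  88]
 [108  79  85  91  90  83  90  94  97  90  97  98 100  98  55 125]
 [107  87  93  98  95  91  90  94  96  93  95  98  99  97  55 143]
 [111  94 100  99  99  90  87  89  84  89  84  90  90  94  53 153]
 [107  98  99  94  87  83  84  80  82  85  79  82  85  89  57 157]
 [110 102  96  87  83  82  81  82  81  82  84  79  84  85  66 161]
 [119  98  88  84  80  81  78  84  81  84  85  79  76  83  74 158]
 [126  83  80  83  81  80  84  77  77  78  82  82  79  85  77 152]
 [115  83  80  75  80  82  77  80  83  80  77  80  83  82  81 140]
 [ 83  84  78  80  76  79  82  88  88  82  82  81  76  79  79 127]
 [ 58  75  80  80  82  75  80  76  82  81  78  78  81  83  87 107]
 [ 60  81  82  80  75  78  87  83  83  79  80  84  78  85 104 105]
 [ 61  79  77  80  80  83  79  82  80  80  77  80  83  95 115 120]
 [ 64  84  82  80  84  76  78  79  78  80  82  97 102 112 138 130]
 [ 66  98  92  91  87  87  86  86  90  94  99 113 122 136 160 133]
 [ 63 106 109 107 104 105 106 106 110 118 122 135 149 166 168 138]
 [ 60 115 120 125 126 124 125 131 138 144 155 167 181 180 173 143]
 [ 60 110 132 145 152 154 153 164 174 186 189 191 194 190 175 141]]
[0.5054 0.059  0.05  ]
[0.4669 0.0636 0.05  ]
[0.4604 0.0453 0.046 ]
[0.4852 0.0513 0.07  ]
```

```bash
python3 - <<'E'
from h import *
import cv2
a=ctrl.snapshot("scene")[:,:,::-1];cv2.imwrite("pics/s3.png",a)
f=lambda i:cv2.resize(i,None,fx=6,fy=6,interpolation=cv2.INTER_CUBIC)
cv2.imwrite("pics/s3c.png",f(a[235:335,290:420]))
E
```

```text
(no output)
```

View pics/s3c.png

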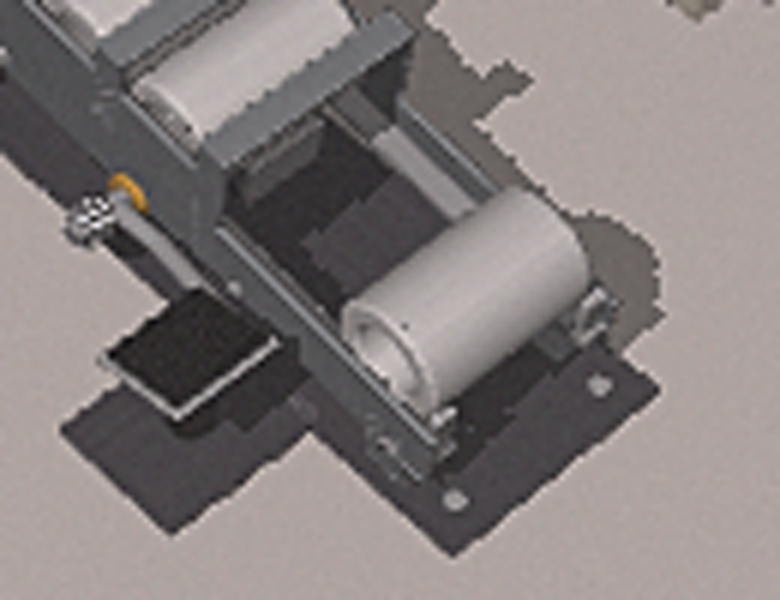

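The +y end (facing the scene camera) clearly shows the blind hole at crop (390,350). The paddle is up and the next spacer is held back. I'll grip towards the hole end, so the heavy plain end can swing down.

{"api": "apply_moves", "payload": {
  "targets": [
    {"travel": [-30,2,0],"roll": 0,"jaw": 60},
    {"travel": [-29,2,0],"roll": 0,"jaw": 60},
    {"travel": [0,0,40],"roll": 0,"jaw": 60},
    {"travel": [0,0,40],"roll": 0,"jaw": 60},
    {"travel": [0,0,25],"roll": 0,"jaw": 60},
    {"travel": [0,0,0],"roll": 0,"jaw": 60}
  ]
}}

```text
clock: 7.6
tool_pos: [0.4906, 0.0973, 0.088]
orientation: [179.7, -0.2, -96.6]
force: [0.0, -0.7, 0.2]
opening: 0.0599
gripper_force: 0.0
```

{"api": "apply_moves", "payload": {
  "targets": [
    {"travel": [2,0,15],"roll": 0,"jaw": 60},
    {"travel": [0,0,14],"roll": 0,"jaw": 60},
    {"travel": [0,0,0],"roll": 0,"jaw": 36},
    {"travel": [0,0,0],"roll": 0,"jaw": 36},
    {"travel": [0,0,0],"roll": 0,"jaw": 36},
    {"travel": [0,0,0],"roll": 0,"jaw": 36},
    {"travel": [0,0,0],"roll": 0,"jaw": 36}
  ]
}}

```text
clock: 8.3
tool_pos: [0.4929, 0.0961, 0.0636]
orientation: [-179.9, 0.1, -96.6]
force: [-2.4, 1.8, 6.5]
opening: 0.0392
gripper_force: 30.0
```

{"api": "apply_moves", "payload": {
  "targets": [
    {"travel": [0,0,-5],"roll": 0,"jaw": 36},
    {"travel": [0,0,-10],"roll": 0,"jaw": 36},
    {"travel": [0,0,-15],"roll": 0,"jaw": 36},
    {"travel": [0,0,-20],"roll": 0,"jaw": 36},
    {"travel": [0,0,-20],"roll": 0,"jaw": 36},
    {"travel": [0,0,-20],"roll": 0,"jaw": 36},
    {"travel": [0,0,0],"roll": 0,"jaw": 36}
  ]
}}

```text
clock: 9.0
tool_pos: [0.494, 0.0964, 0.1559]
orientation: [-179.7, 0.2, -96.6]
force: [0.3, 0.5, -1.2]
opening: 0.039
gripper_force: 30.0
```

```bash
python3 - <<'E'
from h import *
import cv2
a=ctrl.snapshot("scene")[:,:,::-1];b=ctrl.snapshot("side")[:,:,::-1];w,_=wrist('w4')
cv2.imwrite("pics/s4.png",a)
f=lambda i,k:cv2.resize(i,None,fx=k,fy=k,interpolation=cv2.INTER_CUBIC)
L=f(a[185:335,280:420],4)[:600,:560]
R=np.vstack([f(w[200:320,240:440],1.2)[:,:240],f(b[150:350,230:470],1)[:200]])
R=cv2.copyMakeBorder(R,0,600-R.shape[0],0,240-R.shape[1],cv2.BORDER_CONSTANT)
cv2.imwrite("pics/c4.png",np.hstack([L,R]));o=ctrl.get_obs();print(o['force'],o['moment'],o['tool_pos'],o['opening'])
E
```

```text
[-0.4838  0.3325 -2.0729] [ 0.0472  0.0893 -0.0214] [0.492  0.0955 0.1524] 0.0389654312915949
```

View pics/c4.png

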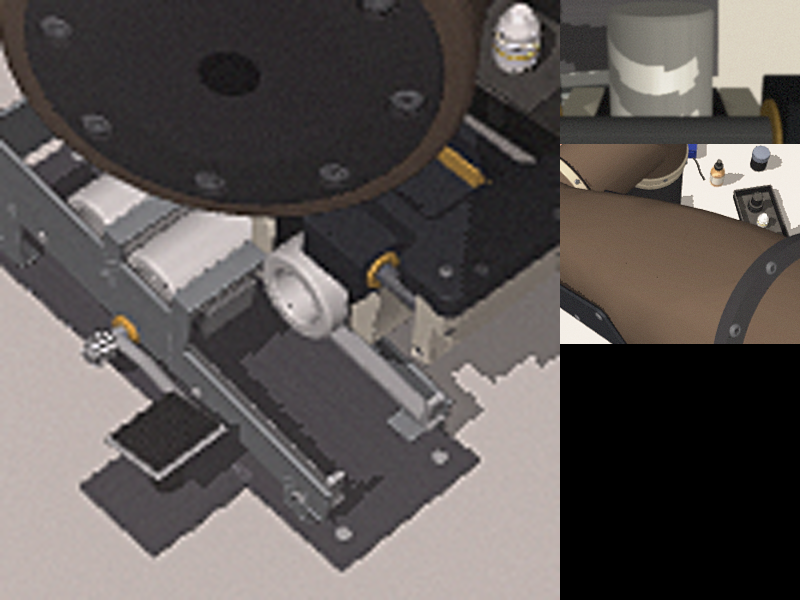

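The last picture shows the spacer gripped with the hole still facing +y, so grip friction holds it horizontal. I'll take it over the clear worktop beside the feeder, then ease the grip so the plain end swings down.

{"api": "apply_moves", "payload": {
  "targets": [
    {"travel": [34,1.5,0],"roll": 0,"jaw": 36},
    {"travel": [34,1.5,0],"roll": 0,"jaw": 36},
    {"travel": [34,1.5,0],"roll": 0,"jaw": 36},
    {"travel": [35,1.5,0],"roll": 0,"jaw": 36},
    {"travel": [0,0,40],"roll": 0,"jaw": 36},
    {"travel": [0,0,35],"roll": 0,"jaw": 36},
    {"travel": [0,0,0],"roll": 0,"jaw": 38.5},
    {"travel": [0,0,0],"roll": 0,"jaw": 38.5}
  ]
}}

```text
clock: 9.95
tool_pos: [0.4702, -0.0399, 0.0773]
orientation: [179.9, -0.1, -96.6]
force: [1.7, 0.3, -1.6]
opening: 0.0387
gripper_force: 30.0
```

```bash
python3 - <<'E'
from h import *
import cv2
w,_=wrist('w5');g=w.mean(2)
print(g[150:264:6,288:372:6].astype(int));o=ctrl.get_obs();print(o['force'],o['moment'],o['tool_pos'],o['opening'],o['gripper_force'])
E
```

```text
[[137 136 132 137 132 139 136 138 135 138 134 133 136 131]
 [134 138 134 134 134 140 135 135 134 136 134 135 139 132]
 [138 139 137 135 134 138 140 136 138 136 137 135 137 138]
 [136 139 139 136 136 136 135 134 136 134 136 136 137 205]
 [133 137 137 138 138 134 135 138 137 135 137 134 134 216]
 [133 135 135 133 134 132 137 135 138 137 140 135 137 189]
 [136 139 137 135 139 134 135 139 135 134 138 132 135 216]
 [135 136 134 137 135 137 134 137 135 134 134 137 134 216]
 [132 135 137 136 134 133 134 135 133 132 138 134 135 212]
 [125 101  95  90  91  97  89  91  96  96  97  96 110 216]
 [ 92  91  89  85  94  91  91  92  94  95  93  93 116 120]
 [104 115 119 125 123 130 130 133 133 145 136 139 140 126]
 [100 115 120 126 128 139 139 142 145 144 140 143 137 133]
 [104 113 123 127 135 139 149 143 144 146 143 140 135 130]
 [101 108 120 124 133 138 141 143 141 145 140 141 132 131]
 [138 113 123 126 133 140 142 144 144 147 141 141 131 133]
 [150 136 122 124 129 139 144 144 146 149 142 141 135 143]
 [143 166 120 124 133 138 142 147 140 148 140 139 135 140]
 [144 167 186 199 191 203 220 235 231 207 139 137 131 147]]
[-0.8422  0.6242 -1.1562] [0.0819 0.0064 0.0459] [ 0.4712 -0.0395  0.0783] 0.03911685400208522 29.959274008870125
```

{"api": "apply_moves", "payload": {
  "targets": [
    {"travel": [0,0,0],"roll": 0,"jaw": 39.0},
    {"travel": [0,0,0],"roll": 0,"jaw": 39.0}
  ]
}}

```text
clock: 10.2
tool_pos: [0.4715, -0.0392, 0.0789]
orientation: [-179.9, 0.1, -96.6]
force: [-1.0, -0.4, -2.3]
opening: 0.039
gripper_force: 16.1
```

{"api": "apply_moves", "payload": {
  "targets": [
    {"travel": [0,0,0],"roll": 0,"jaw": 39.3},
    {"travel": [0,0,0],"roll": 0,"jaw": 39.3}
  ]
}}

```text
clock: 10.4
tool_pos: [0.4709, -0.0395, 0.0782]
orientation: [-179.9, 0.0, -96.6]
force: [0.1, -0.1, -1.1]
opening: 0.0393
gripper_force: 7.8
```

{"api": "apply_moves", "payload": {
  "targets": [
    {"travel": [0,0,0],"roll": 0,"jaw": 39.4},
    {"travel": [0,0,0],"roll": 0,"jaw": 39.4}
  ]
}}

```text
clock: 10.6
tool_pos: [0.4706, -0.0396, 0.0777]
orientation: [-180.0, 0.0, -96.7]
force: [-0.2, -0.5, -1.0]
opening: 0.0395
gripper_force: 5.4
```

```bash
cat >> h.py <<'E'
def tilt(n):
    w,_=wrist(n);print(w.mean(2)[150:260:5,330].astype(int));o=ctrl.get_obs();print(o['gripper_force'],o['opening'],o['tool_pos'])
E
python3 -c "
from h import *
tilt('t1')"
```

```text
[135 135 136 134 136 137 133 135 135 135 131  93  88 134 143 140 139 140
 143 143 141 167]
5.354360423257276 0.039471941948449864 [ 0.4706 -0.0397  0.0776]
```

{"api": "apply_moves", "payload": {
  "targets": [
    {"travel": [0,0,0],"roll": 0,"jaw": 39.5},
    {"travel": [0,0,0],"roll": 0,"jaw": 39.5},
    {"travel": [0,0,0],"roll": 0,"jaw": 39.5}
  ]
}}

```text
clock: 10.95
tool_pos: [0.4706, -0.0397, 0.0776]
orientation: [-180.0, -0.0, -96.7]
force: [-0.2, -0.4, -1.1]
opening: 0.0395
gripper_force: 0.5
```

```bash
python3 -c "
from h import *
tilt('t2')"
```

```text
[133 135 143 131 132 135 138 136 134 134 135 132 140 134 112 111 109 107
 108 108 109 109]
0.48643162321241107 0.039591007978009705 [ 0.4706 -0.0397  0.0776]
```

{"api": "apply_moves", "payload": {
  "targets": [
    {"travel": [0,0,0],"roll": 0,"jaw": 39.3},
    {"travel": [0,0,0],"roll": 0,"jaw": 39.3}
  ]
}}

```text
clock: 11.2
tool_pos: [0.4707, -0.0397, 0.0776]
orientation: [-180.0, 0.0, -96.7]
force: [-0.6, -0.3, -0.1]
opening: 0.0391
gripper_force: 4.9
```

```bash
python3 - <<'E'
from h import *
import cv2
w,T=wrist('t3');g=w.mean(2);print(g[186:264:4,264:396:6].astype(int))
o=ctrl.get_obs();print(o['gripper_force'],o['opening'],o['tool_pos'],o['force'],o['moment'])
np.save('pics/t3g',g)
E
```

```text
[[136 135 134 134 135 133 136 134 130 136 138 135 137 138 137 135 133 218
  218 216 215 215]
 [136 134 135 135 133 135 131 133 132 134 139 133 139 138 136 138 136 210
  215 217 215 220]
 [130 135 135 136 135 137 135 138 133 133 139 135 136 137 136 135 136 215
  217 214 218 215]
 [132 139 137 129 135 136 135 136 136 136 133 136 133 132 136 137 131 184
  217 218 218 216]
 [135 148 132 131 134 134 135 135 140 133 135 134 136 134 133 133 128 218
  212 216 218 216]
 [218 165 199 140 135 134 137 131 137 134 134 132 134 135 202 217 216 220
  217 215 215 218]
 [217 217 216 146 140 135 138 135 138 136 135 137 139 135 219 215 214 219
  215 216 216 215]
 [217 215 218 214 132 136 135 138 134 134 133 132 135 133 156 216 219 217
  218 217 216 216]
 [217 214 217 218 131 136 136 132 134 122 113 119 134 138 133 214 216 216
  215 217 219 214]
 [215 216 217 217 134 133 135 122  97 100 106 111 108 127 135 217 219 216
  218 218 217 216]
 [214 217 215 215 141 133 130  93  88 105 104 109 109 112 136 217 216 218
  215 217 216 215]
 [217 216 217 216 217 135  87  84  96  98 105 110 111 115 113 217 218 216
  2
[... 176 characters left out ...]
17 213
  217 216 218 215]
 [216 216 216 215 216 113  85  90  96 105 106 106 113 105 111 125 215 216
  216 216 216 218]
 [217 217 216 215 215  85  90  89  92 103 106 109 110 108 113 113 216 216
  216 217 218 217]
 [213 216 216 215 218  80  88  89  96  99 106 108 111 113 116 110 218 217
  215 217 216 218]
 [213 217 215 214 215  87  84  92  95 105 106 106 112 111 116 109 214 215
  214 213 217 215]
 [215 215 214 216 218  84  89  91 101 106 103 110 114 110 112 110 218 219
  216 217 219 217]
 [216 216 215 217 212  92  88  91  95 107 103 111 118 115 113 106 213 217
  218 215 216 217]]
4.921030895966396 0.03907450657587619 [ 0.4707 -0.0397  0.0776] [ 0.3104 -0.0275 -0.4659] [-0.1086  0.1578  0.0339]
```

```bash
python3 - <<'E'
from h import *
import cv2
K=ctrl.calibration("wrist")["K"];H=np.linalg.inv(ctrl.calibration("wrist")["hand_eye"])
g=np.load('pics/t3g.npy')
def sil(th,pz,grip,py=0):  # tool frame: axis dir towards hole: th=0 vertical(hole up=-z), th=90 hole to -x
    t=np.deg2rad(th);a=np.array([-np.sin(t),0,-np.cos(t)]);b=np.array([np.cos(t),0,-np.sin(t)]);c=np.array([0,1,0])
    c0=np.array([0,py,pz])-a*grip
    ph=np.linspace(0,2*np.pi,60);P=np.vstack([c0+s*a+.02*(np.cos(p)*b+np.sin(p)*c) for s in(-.032,.032) for p in ph][:]).reshape(-1,3)
    q=P@H[:3,:3].T+H[:3,3];u=q@K.T;u=u[:,:2]/u[:,2:]
    h=cv2.convexHull(u.astype(np.float32));m=np.zeros((480,640),np.uint8);cv2.fillConvexPoly(m,h.astype(np.int32),1);return m
for th,pz in((90,.0136),(30,.0136),(15,.0136),(0,.0136),(-15,.0136),(0,.0276),(15,.0276),(-10,.03)):
    m=sil(th,pz,.014);r=np.where(m.any(1))[0][0];
    print(th,pz,r,[(lambda c:(c[0],c[-1]) if len(c) else 0)(np.where(m[k])[0]) for k in(222,234,246,260)])
# observed
for k in(222,234,246,260):
    c=np.where(g[k,270:380]<125)[0]+270;print(k,c.min(),c.max())
E
```

```text
90 0.0136 196 [(np.int64(279), np.int64(367)), (np.int64(279), np.int64(367)), (np.int64(279), np.int64(366)), (np.int64(280), np.int64(366))]
30 0.0136 205 [(np.int64(290), np.int64(356)), (np.int64(287), np.int64(358)), (np.int64(286), np.int64(359)), (np.int64(285), np.int64(361))]
15 0.0136 218 [(np.int64(305), np.int64(341)), (np.int64(293), np.int64(353)), (np.int64(289), np.int64(357)), (np.int64(287), np.int64(359))]
0 0.0136 234 [0, (np.int64(318), np.int64(328)), (np.int64(297), np.int64(349)), (np.int64(290), np.int64(355))]
-15 0.0136 253 [0, 0, 0, (np.int64(302), np.int64(344))]
0 0.0276 229 [0, (np.int64(305), np.int64(341)), (np.int64(295), np.int64(351)), (np.int64(290), np.int64(355))]
15 0.0276 214 [(np.int64(300), np.int64(346)), (np.int64(293), np.int64(353)), (np.int64(290), np.int64(356)), (np.int64(288), np.int64(358))]
-10 0.03 240 [0, 0, (np.int64(304), np.int64(342)), (np.int64(293), np.int64(352))]
222 306 341
234 295 351
246 294 354
260 291 357
```

```bash
cat > fit.py <<'E'
from h import *
import cv2,sys
from scipy.optimize import differential_evolution as DE
K=ctrl.calibration("wrist")["K"];H=np.linalg.inv(ctrl.calibration("wrist")["hand_eye"])
ph=np.linspace(0,2*np.pi,60)[:,None];c=np.array([0,1,0])
def sil(th,cx,cz,py,roll=0):  # th tilt deg (90: hole toward tool -x, 0: hole up); centre in tool frame
    t,r=np.deg2rad([th,roll]);a=np.array([-np.sin(t),0,-np.cos(t)]);b=np.array([np.cos(t),0,-np.sin(t)])
    a2=np.cos(r)*a+np.sin(r)*c;c2=np.cos(r)*c-np.sin(r)*a
    P=np.vstack([[cx,py,cz]+s*a2+.02*(np.cos(ph)*b+np.sin(ph)*c2) for s in(-.032,.032)])
    u=(P@H[:3,:3].T+H[:3,3])@K.T;u=u[:,:2]/u[:,2:]
    m=np.zeros((480,640),np.uint8);cv2.fillConvexPoly(m,np.round(cv2.convexHull(u.astype(np.float32))*16).astype(np.int32),1,shift=4);return m
def fit(g,thr,lo=190,hi=262):
    obs=(g[lo:hi,270:380]<thr)
    f=lambda p:np.mean(sil(*p)[lo:hi,270:380]!=obs)
    r=DE(f,[(-30,95),(-.03,.06),(-.02,.06),(-.01,.01)],seed=1,maxiter=60);return r.x,r.fun
E
python3 - <<'E'
from fit import *
print(*fit(np.load('pics/t3g.npy'),125))
E
```

```text
[12.4719  0.0006  0.0509  0.0001] 0.0030303030303030303
```

The fit says the spacer slid down onto the worktop and stands about 12° off vertical, hole up, with only the fingertips on it. I'll let go so it settles on its plain end, then take it lower down.

{"api": "apply_moves", "payload": {
  "targets": [
    {"travel": [0,0,0],"roll": 0,"jaw": 39.7},
    {"travel": [0,0,0],"roll": 0,"jaw": 40.5},
    {"travel": [0,0,0],"roll": 0,"jaw": 45},
    {"travel": [0,0,0],"roll": 0,"jaw": 60},
    {"travel": [0,0,0],"roll": 0,"jaw": 60},
    {"travel": [0,0,0],"roll": 0,"jaw": 60}
  ]
}}

```text
clock: 11.85
tool_pos: [0.4706, -0.0397, 0.0776]
orientation: [-180.0, 0.0, -96.7]
force: [-0.5, -0.4, -0.5]
opening: 0.0592
gripper_force: 0.0
```

```bash
python3 - <<'E'
from fit import *
w,T=wrist('t4');g=w.mean(2);np.save('pics/t4g',g)
print(ctrl.get_obs()['tool_pos'],ctrl.get_obs()['opening'])
for t in(120,125):print(*fit(g,t))
print(g[200:264:5,276:384:6].astype(int))
E
```

```text
[ 0.4706 -0.0397  0.0776] 0.05913673414690364
[19.4049 -0.0253 -0.0154  0.0034] 0.17752525252525253
[63.1322 -0.0283  0.0139  0.0058] 0.20126262626262625
[[209 168 131 125 126 128 130 128 132 129 131 128 204 169 124 128 125 169]
 [206 204 127 130 128 127 131 125 131 125 131 129 176 208 168 191 127 160]
 [209 206 140 128 126 130 130 127 128 133 128 132 142 208 208 207 206 207]
 [209 206 176 129 123 129 113  83  86  91 118 125 139 209 206 209 211 207]
 [207 210 197 127 129  82  77  84  89  87  94 101 129 207 208 209 209 207]
 [208 208 207 130  87  80  79  84  88  93  96  97 104 207 208 208 209 210]
 [206 206 210 129  82  78  80  85  89  89  95  97 101 208 207 206 212 206]
 [208 209 207 107  82  78  76  87  93  96  95  94 100 173 207 207 207 210]
 [204 206 210  78  80 102 121 128 132 133 134 123  95 107 202 207 204 209]
 [209 208 209  76 113 139 137 136 136 141 136 137 133  99 208 206 211 210]
 [211 205 184 123 166 132 138 135 132 128 137 132 172 131 194 203 208 209]
 [209 208 130 227 225 166 176 135 132 138 189 236 233 167 143 207 206 205]
 [207 207 156 225 230 173 131 136 134 131 138 159 236 233 190 207 210 210]]
```

```bash
python3 - <<'E'
from fit import *
g=np.load('pics/t4g.npy')
def side(th,cx,cz,py):
    m=sil(th,cx,cz,py)
    t=np.deg2rad(th);a=np.array([-np.sin(t),0,-np.cos(t)]);b=np.array([np.cos(t),0,-np.sin(t)])
    P=[cx,py,cz]+.032*a+.02*(np.cos(ph)*b+np.sin(ph)*c)
    u=(P@H[:3,:3].T+H[:3,3])@K.T;u=u[:,:2]/u[:,2:]
    cv2.fillConvexPoly(m,np.round(u*16).astype(np.int32),0,shift=4);return m
lo,hi=195,262
obs=g[lo:hi,270:380]<115
f=lambda p:np.mean(side(*p)[lo:hi,270:380]!=obs)
r=DE(f,[(-40,95),(-.04,.06),(-.01,.07),(-.015,.015)],seed=1,maxiter=80,popsize=25);print(r.x,r.fun)
for x in(r.x[1],):
  q=lambda p:f([0,p[0],.0456,p[1]]);s=DE(q,[(-.04,.06),(-.015,.015)],seed=1);print(s.x,s.fun)
E
```

```text
[0.1799 0.0085 0.0535 0.0001] 0.011668928086838535
[0.0102 0.0006] 0.018453188602442334
```

{"api": "apply_moves", "payload": {
  "targets": [
    {"travel": [-25,0,0],"roll": 0,"jaw": 60},
    {"travel": [-20,0,0],"roll": 0,"jaw": 60},
    {"travel": [0,0,0],"roll": 0,"jaw": 60}
  ]
}}

```text
clock: 12.2
tool_pos: [0.4765, 0.0066, 0.0777]
orientation: [-180.0, 0.0, -96.6]
force: [-0.2, -0.1, -0.3]
opening: 0.0598
gripper_force: 0.0
```

```bash
python3 - <<'E'
from fit import *
w,T=wrist('t5');g=w.mean(2)
o=ctrl.get_obs();print(o['tool_pos'])
Tt=T@H  # tool pose
# predicted centre of top
p=np.array([.4706,-.0397,0])+.0095*np.array([np.cos(np.deg2rad(-96.7)),np.sin(np.deg2rad(-96.7)),0])+[0,0,.064]
q=np.linalg.inv(T)@[*p,1];u=K@q[:3];u=u[:2]/u[2];print(p,u)
r,cc=u[::-1].astype(int);print(g[r-44:r+44:4,cc-50:cc+51:5].astype(int))
E
```

```text
[0.476  0.0058 0.0776]
[ 0.4695 -0.0491  0.064 ] [324.7651 179.6473]
[[114 114 109 115 112 119 114 111 121 124 127 128 125 123 131 114 110 117
  112 114 114]
 [115 114 116 113 119 104 110 130 130 130 128 131 132 132 187 150 114 117
  116 118 115]
 [162 115 111 114 109 120 129 130 127 128 127 133 128 128 176 201 127 113
  115 119 115]
 [181 184 186 126 109 127 127 125 127 115 108 109 119 130 175 208 210 123
  111 111 114]
 [183 187 185 108 130 127 122 119  97 113 121 112  94  95 149 207 204 164
  116 115 113]
 [187 185 181 115 124 129 122  94 129 125 124 130 129 105 105 205 205 172
  120 112 118]
 [189 189 122 125 125 126 101 123 127 125 129 124 126 127  89 173 205 204
  172 118 111]
 [187 188  98 124 128 118  87 124 120 127 128 125 124 127 119 121 206 206
  200 114 119]
 [190 188 110 130 128 112 110 124 129 129 126 124 126 126 127  66 188 206
  209 141 112]
 [187 185 118 123 127  97 122 129 125 122 123 125 126 128 123  68 102 135
  132 172 116]
 [188 183 120 130 121  92 124 128 126 124 120 123 126 126 133  66  96 132
  129 118 112]
 [188 183 119 124 125  98 113 123 123 123 122 124 12
[... 227 characters left out ...]
1 121 127 125  85  92 119 125 126 128 126  97  72  87 125 124
  125 117 119]
 [188 184 159 124 126 123 112  86  86  99 112  99  75  70  77 113 125 125
  119 115 118]
 [188 185 189 102 122 128 123 113  91  85  76  79  73  71 101 126 127 127
  123 117 112]
 [189 186 192 148 123 124 125 128 122  95  83  77  97 109 125 123 149 168
  117 112 138]
 [186 183 190 185 107 122 122 130 125 124 122 121 129 125 202 213 212 193
  188 184 185]
 [190 188 190 186 191 162 211 214 214 127 130 124 149 173 200 213 191 187
  189 189 194]
 [188 191 183 185 185 186 180 205 208 210 217 210 210 208 206 192 186 187
  185 186 187]
 [187 187 189 188 191 184 183 184 186 197 198 203 198 198 188 186 188 187
  188 190 184]]
```

The numbers show a ring with a clear hole, so the spacer stands hole up at (0.4695, -0.049). Now I'll re-grip at mid-height and lift.

{"api": "apply_moves", "payload": {
  "targets": [
    {"travel": [30,0,0],"roll": 0,"jaw": 60},
    {"travel": [25,0,0],"roll": 0,"jaw": 60},
    {"travel": [0,0,17],"roll": 0,"jaw": 60},
    {"travel": [0,0,16],"roll": 0,"jaw": 60},
    {"travel": [0,0,0],"roll": 0,"jaw": 36},
    {"travel": [0,0,0],"roll": 0,"jaw": 36},
    {"travel": [0,0,0],"roll": 0,"jaw": 36},
    {"travel": [0,0,0],"roll": 0,"jaw": 36},
    {"travel": [0,0,0],"roll": 0,"jaw": 36}
  ]
}}

```text
clock: 13.15
tool_pos: [0.4698, -0.0495, 0.0452]
orientation: [-179.9, 0.0, -96.6]
force: [0.1, -1.3, 3.2]
opening: 0.0392
gripper_force: 30.0
```

{"api": "apply_moves", "payload": {
  "targets": [
    {"travel": [0,0,-15],"roll": 0,"jaw": 36},
    {"travel": [0,0,-30],"roll": 0,"jaw": 36},
    {"travel": [0,0,-35],"roll": 0,"jaw": 36},
    {"travel": [0,0,-35],"roll": 0,"jaw": 36},
    {"travel": [25,-10,0],"roll": 0,"jaw": 36},
    {"travel": [25,-10,0],"roll": 0,"jaw": 36},
    {"travel": [25,-10,0],"roll": 0,"jaw": 36},
    {"travel": [15,-7,0],"roll": 0,"jaw": 36},
    {"travel": [8,-4,0],"roll": 0,"jaw": 36},
    {"travel": [0,0,0],"roll": 0,"jaw": 36}
  ]
}}

```text
clock: 14.15
tool_pos: [0.4988, -0.1523, 0.1594]
orientation: [180.0, 0.0, -96.7]
force: [-0.5, 0.7, -1.8]
opening: 0.0391
gripper_force: 30.0
```

{"api": "apply_moves", "payload": {
  "targets": [
    {"travel": [0,0,0],"roll": 0,"jaw": 36},
    {"travel": [0,0,0],"roll": 0,"jaw": 36},
    {"travel": [0,0,0],"roll": 0,"jaw": 36},
    {"travel": [0,0,0],"roll": 0,"jaw": 36}
  ]
}}

```text
clock: 14.55
tool_pos: [0.4988, -0.1512, 0.1597]
orientation: [-180.0, 0.0, -96.6]
force: [-0.4, -0.2, -1.3]
opening: 0.0395
gripper_force: 30.0
```

```bash
python3 - <<'E'
from fit import *
w,T=wrist('t6');g=w.mean(2);o=ctrl.get_obs();print(o['tool_pos'],o['qvel'],o['opening'],o['gripper_force'],o['force'])
m=sil(0,0,.013,0);print('pred apex',np.where(m.any(1))[0][0]);print(g[200:264:4,276:384:6].astype(int))
# tray corners as seen by wrist cam earlier (scene cam now)
s=ctrl.snapshot("scene");h=cv2.imread("pics/scene0.png")[:,:,::-1]
d=np.abs(s.astype(int)-h).max(2)
for n,(a,b,c,e) in dict(tray_left=(175,200,364,376),vials=(325,395,190,240),magazine=(195,250,275,350)).items():print(n,np.mean(d[a:b,c:e]>30))
E
```

```text
[ 0.4988 -0.1513  0.1597] [-0.2008  0.0231  0.076  -0.0033 -0.0076  0.0549] 0.03925946491240961 29.9996835377533 [ 0.8907 -0.0708 -1.8199]
pred apex 241
[[ 80  79  90  75  81  84  87  92  92  96  66  17  49  79  88  94  64  33]
 [ 78  87  90  85  89  82  84  88  92  90  74  18  80  84  85  93  77  42]
 [ 86  88  92  93  94  92  92  90  90  91  75  44  89  81  88  93  73  43]
 [ 84  87  89  92  96  94  93  89  87  90  88  44  82  82  85  84  57  40]
 [ 83  92  95  94  91  88  85  80  86  85  87  55  53  74  63  53  53  47]
 [ 85  84  92  94  89  89  81  86  78  85  88  52  54  57  55  51  42  44]
 [ 92  86  91  93  94  88  89  80  84  79  87  49  36  56  49  52   8  53]
 [ 86  90  93  92  84  78  79  84  80  82  88  79  50  17  27  17  45  74]
 [ 90  91  90  93  86  81  79  84  82  84  91  88  65  47  49  40  69  89]
 [ 88  93  95  91  84  81  75  82  79  80  90  98  84  89  77  76  73  80]
 [ 89  87  98  91  94  86  87  85  86  87  85  68  58  50  54  53  48  57]
 [ 84  67  65  55  58  56  90  97 101 103 102  65  55  53  56  56  56  54]
 [ 60  60  53  53  52  92  89  96 103  98 105 114  67  54  57  56  54  55]
 [ 59  57  53  53  91  93  92  93 102 102 110 110 111  54  54  54  54  58]
 [ 56  57  59  66  91  88  93  99 100 104 105 108 113  86  55  49  49  50]
 [ 60  57  53  84  88  93  93 100 103 103 106 111 114 113  15  22  16  12]]
tray_left 0.0
vials 0.002285714285714286
magazine 0.12169696969696969
```

The spacer is upright in the grip over the tray and still; the tray and vials have not moved. I'm handing in.

```bash
python3 -c "
from plant import ctrl
print(ctrl.close_job())"
```

```text
the job is handed in; nothing more can be done
None
```

The job is handed in, with no verdict shown: the paddle was pressed to its stop and came back up, and the fed spacer is held still, hole up, about 147 mm above the worktop over the tray.

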